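Extend the desk microphone boom by one hole

TASK

A roll of tape has been hung over the spring plunger that locks the sliding section of the desk's microphone boom: lift it off and lay it flat in the black tray. Then pull the plunger's knob up, slide the section just one hole outward, away from the boom's foot, without passing that hole or pushing the section backward, and let the pin go fully home in it. Finish while still holding the knob, with the pin held home, and leave the other things on the desk where they are.

Things in the scene. Friction and masses are not known exactly. Their poses are not given: they have to be found in the camera images.
- boom: fixed part of a microphone boom: a level aluminium square tube, 30 mm, 310 mm long, top 90 mm above the desk, four 11 mm lock holes in its top. Origin on the desk, z up, below the hole where the pin sits at first; y along the tube outward, away from the foot (holes at y = -50, 0, 50, 100 mm, tube end 166; the dark steel foot's 44 mm column at -145, 100 mm tall); x across. Fixed to the desk
- section (a joint): travel of the sliding section along the boom's +y (m): 0 in the starting hole, 0.05 in the next hole outward, 0.10 in the one after, about 1.5 mm play each way; with the pin pulled it goes from -0.055 to 0.105. It has about 2.5 N of friction, stays where it is left, and is moved by means of the knob
- plate (a point): middle of the flat bright steel plate, 64 x 64 mm, on top of the sliding section, 102 mm above the desk, on the plunger's axis. The section is a dark steel sleeve, 42 mm square, 64 mm long, around the tube; a thin rod on its +x side carries a microphone (55 mm across, top 102 mm above the desk) 240 mm farther out. Axes as the boom's
- plunger (a joint): lift of the lock plunger (m), straight up: 0 = pin fully home in a hole, 0.018 = fully pulled. The pin is 8 mm thick, round-tipped, and clear of the holes above 0.010. A spring drives it down, 4.5 N at home, 7 N fully pulled; over plain tube it rides on the tube's top at 0.010 and drops home by itself over a hole
- knob: the plunger's knob: a black upright cylinder, 24 mm across, 24 mm tall, on a 12 mm stem, in the middle of the section's plate; moves with the section and lifts with the plunger. Origin at the centre of its underside, z up; at home its underside is 112 mm and its top 136 mm above the desk
- next_hole (a point): the centre of the next hole outward, at the tube's top (90 mm above the desk); the knob's axis must come over it
- tape_roll: a roll of pale paper tape: a ring 62 mm across, 30 mm tall, with a 40 mm hole, about 90 g. Origin at the centre of its underside, z along its axis. At the start it lies flat on the section's plate (underside 102 mm above the desk) around the knob, not exactly centred, and its top is 4 mm below the knob's top
- tray: an open black plastic tray, 160 x 160 mm outside, 28 mm tall, walls and floor 4 mm thick. Origin at the centre of its underside, on the desk; x and y along its sides. Fixed to the desk, empty
- screwdriver: a black-handled screwdriver 190 mm long lying on the desk near the boom; origin at its underside on the desk; not part of the job
- wrench: a steel spanner 150 mm long lying on the desk near the boom's foot; origin at its underside on the desk; not part of the job
- mouse: a black computer mouse, 100 x 58 x 30 mm, on the robot's side; origin at its underside on the desk; not part of the job
- mug: a white mug, 76 mm across, 85 mm tall, near the tray; origin at its underside on the desk; not part of the job
- screw_jar: a small glass jar, 48 mm across, 55 mm tall, just beyond the boom; origin at its underside on the desk; not part of the job
- spray_can: a spray can, 52 mm across, 150 mm tall, near the tray, on its far side; origin at its underside on the desk; not part of the job
Mind the look-alikes: they are no part of the job. What is shaped like the tape_roll but pink or yellow is not meant. Several things have the shape of the tray; the one meant has the colours described above.

How it is judged:
On the way, in this order (a step that is already met when the one before it is completed fails the run):
1. the roll of tape lies flat in the tray, let go (x of tape_roll in the frame of tray between -0.047 and 0.047 m and y of tape_roll in the frame of tray between -0.047 and 0.047 m and z of tape_roll in the frame of tray below 0.012 m and angle between tape_roll's own z axis and vertical below 0.15 rad and contact force between the fingers and tape_roll below 0.1 N and linear speed of tape_roll below 0.02 m/s), for 0.2 s.
2. the plunger is pulled clear of its hole (value of joint plunger above 0.009 m), for 0.1 s.
At the end, for the whole second after the job is handed in: the roll lies flat inside the tray; the section stands at the next hole outward (within 4 mm), the pin is home (lifted under 3 mm) and the fingers still hold the knob (over 2 N of contact) (x of tape_roll in the frame of tray between -0.047 and 0.047 m and y of tape_roll in the frame of tray between -0.047 and 0.047 m and z of tape_roll in the frame of tray below 0.012 m and angle between tape_roll's own z axis and vertical below 0.15 rad and value of joint section between 0.046 and 0.054 m and value of joint plunger below 0.003 m and contact force between the fingers and knob above 2 N and horizontal distance between knob and next_hole below 0.004 m); the arm keeps its last pose, push and grip.
It fails at once if the section is slid past the next hole (value of joint section above 0.07 m).
It fails at once if the section is pushed backward (value of joint section below -0.02 m).
It fails at once if another thing on the desk is pushed more than 40 mm or knocked over (distance of any of screwdriver, wrench, mouse, mug, screw_jar, spray_can from where it was at the start of the episode above 0.04 m or angle between any of mug, screw_jar, spray_can's own z axis and vertical above 0.6 rad).
It also fails if it takes over 59 s, if anything falls off the work surface, if the arm or the gripper's body presses on something with over 40 N, if the wrist force passes 120 N, or if a joint passes its speed limit or range.

ROBOT

A 7-joint arm with a two-finger parallel gripper is mounted at the origin on the work surface. World frame = base frame: x ahead of the robot, y to its left, z up, the work surface at z = 0. Lengths are in m, angles in rad, forces in N, time in s.
With the tool pointing down it reaches from about 0.35 to 0.9 m from the base axis. Payload 19.9 kg.
Tool frame: the origin (TCP) lies between the finger pads; the fingertips stand 19 mm ahead of it and the grasp point (between the pads) is the TCP; z points along the fingers, y is the line along which they close (so a half turn about z gives the same grasp; the last joint's range is limited). The gripper opens to 94 mm and grips with 3 to 60 N. Pads are 16 mm wide; open, the fingers measure 119 mm over their backs; the gripper's body (75 mm by 177 mm) begins 78 mm behind the grasp point.
Start: joints at [1.294, 0.417, -0.01, 1.614, 0.005, 1.111, -0.053], TCP at [0.145, -0.608, 0.224] pointing down, gripper open.
Joint ranges: [-2.81, 2.81], [-0.39, 2.02], [-1.27, 1.25], [0.06, 2.57], [-1.19, 4.33], [0.19, 2], [-2.82, 2.82]. Speed limits (rad/s): [1.89, 1.89, 2.39, 2.39, 3.01, 3.01, 3.01].

INTERFACE

Orientations are given as a 3x3 rotation matrix whose columns are the frame's x, y, z axes.
In Python, from rig import robot gives the robot as it stands. Calls block until the motion is done:
- robot.move_ptp(position, orientation): joint-space move of the TCP to a pose.
- robot.move_linear(position, velocity=0.15, frame=None, threshold=None): straight line of the TCP; frame=None keeps the orientation; velocity is the mean speed in m/s. With threshold (N) it stops when the force on the tool has changed by that much, and returns True; else False.
- robot.goto_joints(angles): joint-space move.
- robot.gripper_to(opening): finger opening in m; the grip force is fixed at half the most; returns when the fingers have stopped.
- robot.pause(seconds).
- robot.ik(position, orientation): joint angles nearest the present ones, or None.
- robot.get_state(): the state.
- robot.grab_frame(name): name is "scene" or "top"; returns the picture (480x640x3 uint8, red, green, blue); there is no depth.
- robot.camera_info(name): a dict with "fx", "fy", "cx", "cy" (pixels), "rvec" (rotation vector, rad) and "tvec" (3), from world to camera coordinates, as OpenCV has them. Camera axes: x right, y down, z forward; pixel columns grow to the right and rows downward; lengths in m; the calibration is good to about 2 mm. A picture is of the moment at which its call begins. camera_info takes no time and is no camera call.
A pose or a line that the arm cannot do raises robot.PlanningError and nothing moves.
- robot.sign_off(): hands the job in; it is judged then, once.
The state is a dict: "time": time; "qpos": joint angles; "joint_vel": joint speeds; "effort": joint torques, N m; "ee_pos": TCP position; "tool_rot": TCP orientation; "force": force on the tool from outside, world axes, zero at the start; "moment": the same for the moment, N m; "opening": finger opening in m; "grasp_force": force on a finger pad.
Only numpy, scipy, OpenCV 4.12 (cv2) and the standard library are available. Lean on these libraries where they do the work, as an engineer would, in place of code of your own. Each camera call takes 0.05 s, during which the arm holds its last target. There are 200 camera calls.

## Working session

There is one attempt and no reset: what is moved stays moved. The work goes in short steps, each a Python script; the robot and the scene stay as the last script left them, time stands still between calls to the robot, and variables do not carry over. Pictures are saved under pics/ and viewed, at most 10 in all, crops included, and the job is handed in when it is done.

```bash
mkdir -p pics; ls; python3 - <<'E'
from rig import robot
import cv2
for n in("scene","top"):
    cv2.imwrite(f"pics/{n}0.png",robot.grab_frame(n)[:,:,::-1]); print(robot.camera_info(n))
print(robot.get_state())
E
```

```text
pics
{'fx': 466.5618287004917, 'fy': 466.5618287004917, 'cx': 311.7253802430056, 'cy': 235.7490431653276, 'rvec': array([ 1.02014754,  2.28917059, -1.19391299]), 'tvec': array([ 0.38951547, -0.12890515,  1.30518286])}
{'fx': 550.4716574322175, 'fy': 550.4716574322175, 'cx': 324.277581053367, 'cy': 236.17912279858075, 'rvec': array([ 2.17361049, -2.19181142,  0.11997385]), 'tvec': array([-0.06893457,  0.51736216,  1.1858847 ])}
{'time': 0.1, 'qpos': array([ 1.29448228,  0.41791885, -0.01030723,  1.61408046,  0.00469589,
        1.11072712, -0.05298536]), 'joint_vel': array([-6.78191037e-04, -2.77236767e-03, -2.47520209e-03, -2.49297304e-03,
        1.48972186e-03, -1.27334809e-03,  9.28140406e-05]), 'effort': array([ 7.89133919e-04, -8.52584410e+01,  6.39807880e-01, -4.26701689e+01,
       -4.89524938e-02,  1.63800828e-02,  4.23101426e-05]), 'ee_pos': array([ 0.14533547, -0.60754531,  0.22389906]), 'tool_rot': array([[ 9.72551903e-01,  2.32685805e-01, -3.36184484e-04],
       [ 2.32686033e-01, -9.72551331e-01,  1.05780803e-03],
       [-8.08197552e-05, -1.10699865e-03, -9.99999384e-01]]), 'force': array([-0.18794903,  0.12937112, -0.55249876]), 'moment': array([-0.02219062,  0.02915948,  0.03030813]), 'grasp_force': 0.0, 'opening': 0.09375213511291339}
```

View pics/scene0.png

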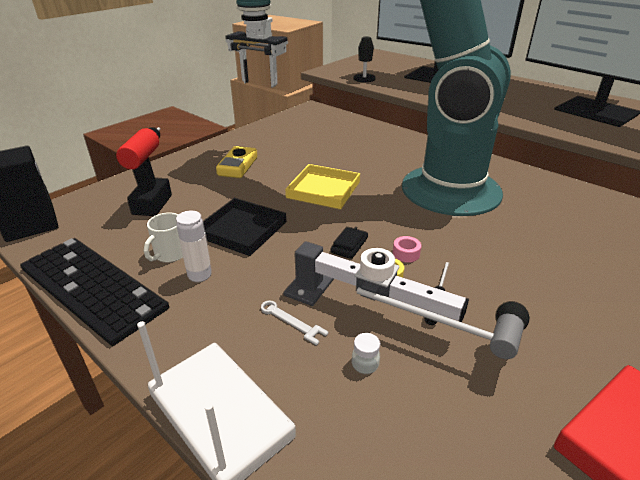

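View pics/top0.png

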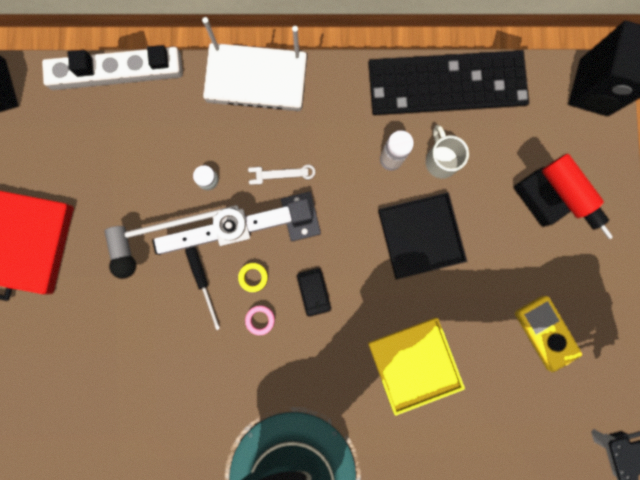

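Scene view: pale roll around the knob at (378,262) on the boom. The black tray is at (243,225). Yellow and pink rings are at (398,268) and (407,248), and a yellow tray at (325,185).
Top view: roll at (230,226) and black tray at (422,235). Look-alikes are a yellow ring (252,277), a pink ring (260,320) and a yellow tray (417,366). The pale ring and the black tray fit the description; a crop will confirm.

```bash
cat > h.py <<'E'
import numpy as np, cv2
from rig import robot
def ray(n,uv,z):
    c=robot.camera_info(n); R=cv2.Rodrigues(c["rvec"])[0]; o=-R.T@c["tvec"]
    d=R.T@np.array([(uv[0]-c["cx"])/c["fx"],(uv[1]-c["cy"])/c["fy"],1]); return o+d*(z-o[2])/d[2]
def pix(n,p):
    c=robot.camera_info(n); R=cv2.Rodrigues(c["rvec"])[0]; q=R@np.asarray(p)+c["tvec"]
    return q[:2]/q[2]*[c["fx"],c["fy"]]+[c["cx"],c["cy"]]
E
python3 - <<'E'
from h import *
t=cv2.imread("pics/top0.png"); s=cv2.imread("pics/scene0.png")
a=cv2.resize(t[180:270,100:340],None,fx=3.3,fy=3.3,interpolation=cv2.INTER_CUBIC)
b=cv2.resize(s[230:330,280:480],None,fx=2.8,fy=2.8,interpolation=cv2.INTER_CUBIC)
im=np.zeros((a.shape[0]+b.shape[0],800,3),np.uint8); im[:a.shape[0],:a.shape[1]]=a; im[a.shape[0]:,:b.shape[1]]=b
cv2.imwrite("pics/crop.png",im)
# tray
g=t.max(2); 
m=np.zeros_like(g); m[185:285,370:475]=(g[185:285,370:475]<45)*255
c=max(cv2.findContours(m,0,2)[0],key=cv2.contourArea); r=cv2.minAreaRect(c); print("tray px",r,cv2.contourArea(c))
P=np.array([ray("top",q,.02)[:2] for q in cv2.boxPoints(r)]);print(P,P.mean(0),np.linalg.norm(np.diff(P,axis=0),axis=1))
# bright parts
hsv=cv2.cvtColor(t,cv2.COLOR_BGR2HSV)
for n,img,roi in(("top",t,(190,260,190,270)),("scene",s,(240,290,350,405))):
    k=np.zeros(img.shape[:2],np.uint8); y0,y1,x0,x1=roi; k[y0:y1,x0:x1]=(img[y0:y1,x0:x1].max(2)<60)*255
    for c in cv2.findContours(k,0,2)[0]:
        if cv2.contourArea(c)>15: print(n,"dark",cv2.minEnclosingCircle(c),cv2.contourArea(c))
m=((hsv[...,1]<50)&(hsv[...,2]>140)).astype(np.uint8)*255
z=np.zeros_like(m); z[200:262,140:300]=m[200:262,140:300]
for c in cv2.findContours(z,0,2)[0]:
    if cv2.contourArea(c)>50: print("bright",cv2.minAreaRect(c),cv2.contourArea(c))
E
```

```text
tray px ((421.5882568359375, 235.35296630859375), (71.30547332763672, 72.76068878173828), 75.96376037597656) 4952.0
[[ 0.57557874 -0.1923897 ]
 [ 0.61425655 -0.35096286]
 [ 0.45954626 -0.38467223]
 [ 0.42209555 -0.22766872]] [ 0.51786928 -0.28892338] [0.163222   0.15834013 0.16140836]
top dark ((194.5, 253.5), 7.106435298919678) 86.5
scene dark ((376.0, 280.5), 21.360109329223633) 154.5
scene dark ((377.76922607421875, 259.0), 7.404325008392334) 82.5
scene dark ((357.5, 249.0), 11.715475082397461) 149.0
bright ((215.98876953125, 228.11795043945312), (36.05247497558594, 150.73081970214844), 77.00537872314453) 3127.0
```

View pics/crop.png

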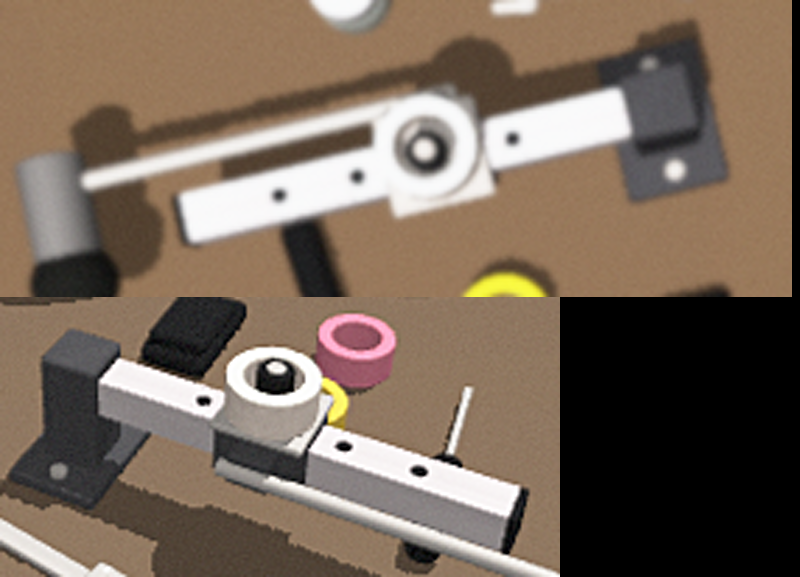

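The crop shows the pale roll around the black knob (white spot on top). In top-view pixels the roll's centre is near (229,224.5). The tube holes are near (255.5,222), (208,233.5) and (184.5,239); these give the boom's axis. The pink and yellow rings lie on the desk and are not meant.

```bash
python3 - <<'E'
from h import *
t=cv2.imread("pics/top0.png"); g=t.max(2).astype(float)
H=[]
for u,v in((255.5,222.1),(208.2,233.6),(184.5,239.1)):
    x0,y0=int(u)-4,int(v)-4; w=np.clip(200-g[y0:y0+10,x0:x0+10],0,None); yy,xx=np.mgrid[y0:y0+10,x0:x0+10]
    c=(w*xx).sum()/w.sum(),(w*yy).sum()/w.sum(); H.append(ray("top",c,.09)[:2]); print(c,H[-1])
H=np.array(H); ys=np.array([-.05,.05,.1])
f=np.polyfit(ys,H,1); print("origin",f[1],"dir",f[0],np.linalg.norm(f[0]),H-(f[1]+np.outer(ys,f[0])))
# knob inner & roll: edge fit of roll outer via radial? use Hough
G=cv2.resize(cv2.cvtColor(t,6)[180:270,190:270],None,fx=4,fy=4,interpolation=cv2.INTER_CUBIC)
cs=cv2.HoughCircles(G,cv2.HOUGH_GRADIENT,1,8,param1=80,param2=12,minRadius=30,maxRadius=75)
for c in cs[0][:6]:
    p=(c[:2]+.5)/4-.5+[190,180]; print(p,c[2]/4, ray("top",p,.132), .031*550/(1.186-.132))
print("knob top px",pix("top",[*f[1],.136]),"scene",pix("scene",[*f[1],.136]),pix("scene",[*f[1],.132]))
s=cv2.imread("pics/scene0.png")
for z in(.136,.124): print(ray("scene",(377.8,259),z))
d=f[0]/np.linalg.norm(f[0])
for sg in(1,-1):
  y=sg*np.array([*d,0]);zz=np.array([0,0,-1.]);R=np.c_[np.cross(y,zz),y,zz]
  for p in([*f[1],.125],[*(f[1]+.05*d),.143],[.518,-.289,.03],[.518,-.289,.2]): print(sg,robot.ik(p,R))
E
```

```text
(np.float64(254.84593837535013), np.float64(221.58076563958917)) [0.54229875 0.07208006]
(np.float64(207.72881355932202), np.float64(233.08920606601248)) [0.51897512 0.16946673]
(np.float64(184.13227016885554), np.float64(238.70637898686678)) [0.50765827 0.21799302]
origin [0.53068622 0.12074953] dir [-0.23126508  0.97291214] 1.0000207867483026 [[ 4.92812825e-05 -2.38627768e-05]
 [-1.47843847e-04  7.15883303e-05]
 [ 9.85625650e-05 -4.77255535e-05]]
[228. 223.] 16.075 [0.53478279 0.12112841 0.132     ] 16.176470588235297
[226.  222.5] 18.05 [0.5358181  0.12512515 0.132     ] 16.176470588235297
[232.5  224.25] 13.6 [0.53220184 0.11213478 0.132     ] 16.176470588235297
[225.5 224.5] 18.6 [0.53179848 0.1260931  0.132     ] 16.176470588235297
[220.25 227.  ] 18.025 [0.52684463 0.13651895 0.132     ] 16.176470588235297
[232.   227.25] 12.475 [0.52617228 0.11309467 0.132     ] 16.176470588235297
knob top px [227.86196696 224.80865805] scene [378.46622341 255.37810217] [378.30793609 257.13250724]
[0.54012039 0.12605752 0.136     ]
[0.52704037 0.11770013 0.124     ]
1 [ 0.56598052  0.68901075 -1.14421098  1.87825768  0.72290825  1.06520504
  0.92770695]
1 [ 0.40853755  0.58646603 -1.02498191  1.86263704  0.58443867  1.03004549
  0.94374825]
1 [ 0.94587712  0.70832797 -0.65541069  1.8074519   0.57091914  0.82378912
  1.81011335]
1 [ 1.00713171  0.47919165 -0.72848376  1.70209159  0.3523887   1.09589679
  1.97505119]
-1 [ 0.35885936  0.5226006  -0.81423558  1.88372637  0.46752118  0.93634329
 -2.01199827]
-1 [ 0.27380521  0.49855204 -0.82124506  1.86628574  0.43902547  0.967435
 -2.08041503]
-1 [ 0.61271894  0.61628077 -0.20316759  1.81919362  0.17705265  0.72369663
 -1.02454398]
-1 [ 0.62975226  0.39387201 -0.22090298  1.71506876  0.09746605  1.04336555
 -0.96131802]
```

```bash
cat >> h.py <<'E'
O=np.array([.53069,.12075]); D=np.array([-.23126,.97291]); D/=np.linalg.norm(D)
Z=np.array([0,0,-1.]); Y=-np.r_[D,0]; R=np.c_[np.cross(Y,Z),Y,Z]
def st():
    s=robot.get_state(); print(round(s["time"],2),s["ee_pos"].round(4),"F",s["force"].round(2),"open",round(s["opening"],4),"grip",round(s["grasp_force"],2)); return s
E
python3 - <<'E'
from h import *
p=np.array([.5343,.1210])
robot.move_ptp([*p,.20],R); st()
print(robot.move_linear([*p,.125],.1,threshold=8)); st()
robot.gripper_to(.05); st()
robot.move_linear([*p,.20],.1); st()
cv2.imwrite("pics/t1.png",robot.grab_frame("top")[:,:,::-1]); s=robot.grab_frame("scene")[:,:,::-1]
cv2.imwrite("pics/s1.png",cv2.resize(s[150:350,250:500],None,fx=2.4,fy=2.4))
E
```

```text
3.01 [0.5345 0.1203 0.1999] F [-0.62 -1.31 -0.97] open 0.0939 grip 0.0
False
3.91 [0.5346 0.1212 0.1255] F [-0.16  0.53  0.97] open 0.0938 grip 0.0
4.53 [0.5344 0.121  0.1251] F [-0.8  -0.83  3.08] open 0.0607 grip 29.76
5.42 [0.534  0.1208 0.1995] F [ 0.67  0.1  -0.86] open 0.0603 grip 29.78
```

View pics/s1.png

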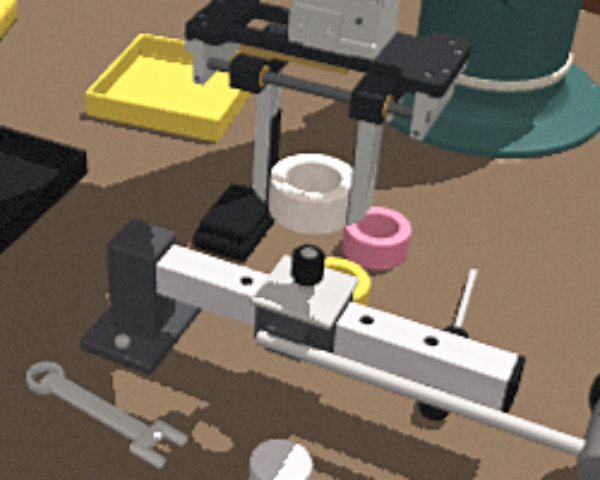

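The roll is held level between the fingers, clear of the knob, which stands free at crop pixel (308,265). Next I carry it to the tray.

```bash
python3 - <<'E'
from h import *
p=np.array([.518,-.289])
robot.move_linear([.5343,.121,.24],.15)
robot.move_linear([*p,.24],.2,frame=R)
robot.move_linear([*p,.06],.15)
print(robot.move_linear([*p,.0265],.03,threshold=6)); st()
robot.gripper_to(.09); robot.pause(.3); st()
robot.move_linear([*p,.24],.15); st()
s=robot.grab_frame("top")[:,:,::-1]
a=cv2.resize(s[170:290,170:480],None,fx=2.5,fy=2.5); cv2.imwrite("pics/t2.png",a)
E
```

```text
True
10.53 [ 0.5179 -0.2889  0.0271] F [-1.67  1.06  8.25] open 0.0606 grip 29.76
11.47 [ 0.5174 -0.2887  0.0265] F [ 0.08 -0.07  0.37] open 0.09 grip 0.0
13.05 [ 0.5177 -0.2889  0.2393] F [0.28 0.23 0.24] open 0.0902 grip 0.0
```

```bash
python3 - <<'E'
from h import *
robot.move_ptp([*O,.20],R); st()
s=robot.grab_frame("top")[:,:,::-1]
a=cv2.resize(s[170:290,170:480],None,fx=2.5,fy=2.5); cv2.imwrite("pics/t3.png",a)
m=np.zeros((480,640),np.uint8); m[190:280,375:470]=(s[190:280,375:470].max(2)>120)*255
c=max(cv2.findContours(m,0,2)[0],key=cv2.contourArea); e=cv2.minEnclosingCircle(c); print(e,ray("top",e[0],.034))
E
```

```text
14.62 [0.5311 0.1196 0.2   ] F [0.22 0.05 0.2 ] open 0.0898 grip 0.0
((434.0, 234.5), 56.615028381347656) [ 0.51777002 -0.31337384  0.034     ]
```

View pics/t3.png

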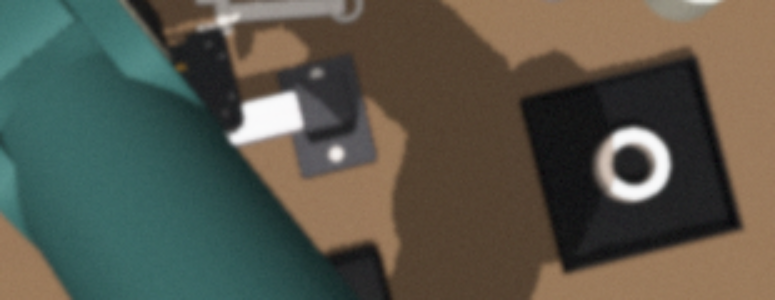

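The roll lies flat near the middle of the black tray, at crop (633,163), with clear margin all round. Next is the knob.

```bash
python3 - <<'E'
from h import *
robot.gripper_to(.06)
print(robot.move_linear([*O,.125],.1,threshold=8)); st()
robot.gripper_to(.01); robot.pause(.2); a=st()
robot.move_linear([*O,.1405],.04); robot.pause(.3); st()
cv2.imwrite("pics/s4.png",cv2.resize(robot.grab_frame("scene")[150:350,250:500,::-1],None,fx=2.4,fy=2.4))
E
```

```text
False
16.23 [0.531  0.121  0.1255] F [ 0.08 -0.17 -0.1 ] open 0.0602 grip 0.0
17.08 [0.5307 0.1207 0.1251] F [-0.64  0.03  2.58] open 0.0233 grip 30.0
17.93 [0.5307 0.1207 0.1404] F [ 2.76  1.05 -8.58] open 0.0232 grip 30.0
```

View pics/s4.png

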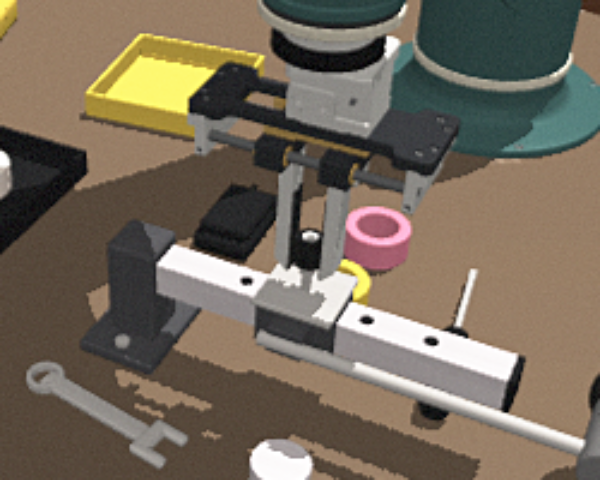

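The knob is up: the stem is visible below it at crop (308,280), and the 8.6 N downward pull matches the spring. Now I slide it one hole outward and lower it while watching the force.

```bash
python3 - <<'E'
from h import *
q=O+.05*D
robot.move_linear([*q,.1405],.04); robot.pause(.2); st()
for z in(.137,.134,.131,.128,.125):
    robot.move_linear([*q,z],.02); robot.pause(.15); st()
cv2.imwrite("pics/s5.png",cv2.resize(robot.grab_frame("scene")[150:350,250:500,::-1],None,fx=2.4,fy=2.4))
E
```

```text
19.57 [0.519  0.1696 0.1405] F [ 0.71  1.67 -7.38] open 0.0233 grip 30.0
20.05 [0.5191 0.1695 0.137 ] F [-0.69  2.32 -7.32] open 0.024 grip 30.0
20.5 [0.5191 0.1694 0.134 ] F [-0.45  1.65 -7.33] open 0.0234 grip 30.0
20.95 [0.5191 0.1694 0.131 ] F [-0.4   1.86 -6.57] open 0.0233 grip 30.0
21.4 [0.5191 0.1694 0.128 ] F [-0.35  1.04 -5.47] open 0.0231 grip 30.0
21.85 [0.5192 0.1694 0.1251] F [-1.65 -0.3  -0.69] open 0.0232 grip 30.0
```

View pics/s5.png

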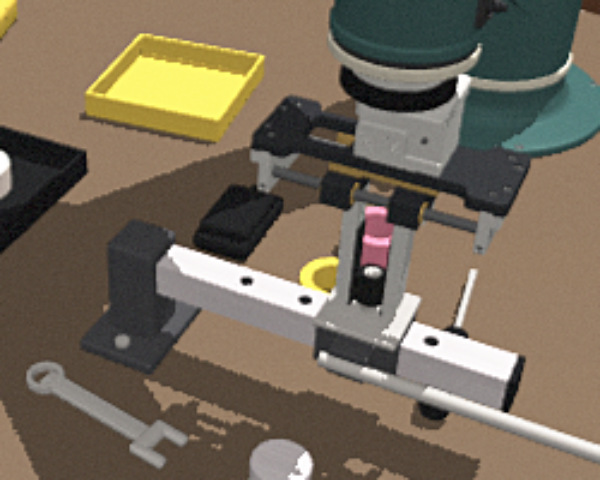

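The section stands one hole outward: two holes now show behind it, at crop (247,281) and (305,300), and one ahead at (431,341). The spring pull stayed on until z = 0.128 and fell away only at the home height, so the pin went into the hole. I press lightly and hand in.

```bash
python3 - <<'E'
from h import *
q=O+.05*D
print(robot.move_linear([*q,.1243],.01,threshold=10)); robot.pause(.4); s=st()
if s["grasp_force"]>5 and abs(s["force"][2])<25: print(robot.sign_off())
E
```

```text
False
22.55 [0.5193 0.1695 0.1249] F [-4.56 -2.29 13.07] open 0.0234 grip 30.0
the job is handed in; nothing more can be done
None
```

I handed the job in at about 22.6 s: the roll lies flat in the black tray, and the section is one hole outward. The pin is pressed home there with the knob still gripped, judging by the camera picture and the force readings; the judge's verdict was not shown.

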